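# Index the banding wheel one hole on

## Robot

A 7-joint arm with a two-finger parallel gripper is mounted at the origin on the work surface. World frame = base frame: x ahead of the robot, y to its left, z up, the work surface at z = 0. Lengths are in m, angles in rad, forces in N, time in s.
With the tool pointing down it reaches from about 0.425 to 0.925 m from the base axis. Payload 6.8 kg.
Tool frame: the origin (TCP) lies on the centre line of the jaws, within the pads' length; the fingertips stand bot.tip_reach ahead of it and the grasp point (between the pads) lies 3 mm ahead of it (bot.tip_reach is the distance from the TCP to the fingertips, in m); z points along the fingers, y is the line along which they close (so a half turn about z gives the same grasp; the last joint's range is limited). The gripper opens to 85 mm and grips with 20 to 120 N. Pads are 22 mm wide; open, the fingers measure 114 mm over their backs; the gripper's body (76 mm by 85 mm) begins 54 mm behind the grasp point. The pads swing forward as they close: fully open they stand 13 mm farther back than shut.
Start: joints at [1.052, 0.477, 0.022, 1.555, -0.011, 1.109, -0.083], TCP at [0.27, -0.619, 0.253] pointing down, gripper open.
Joint ranges: [-2.96, 2.96], [-0.34, 2.1], [-1.41, 1.46], [0.24, 2.44], [-1.37, 4.51], [0.17, 1.92], [-2.96, 2.96]. Speed limits (rad/s): [2.39, 2.39, 3.14, 3.14, 3.14, 3.14, 3.14].

## Interface

Orientations are given as a unit quaternion [w, x, y, z].
In Python, from station import bot gives the robot as it stands.
- The arm moves only by the tool jog_arm, never from a script. Its argument "deltas" is a list of rows, each a list of 7 numbers: the shift along the world's x, y, z in m, then the turn, a rotation vector about the world's x, y, z in rad, then the opening, from 0 (shut) to 1 (fully open). In form: [[x, y, z, rx, ry, rz, grip], ...]. A call has 1 to 10 rows; each row shifts and turns the commanded pose from where the row before left it; what a row does not reach is not made up. A row lasts 1/10 s, in which the tool goes at most 50 mm and 8.59 degrees, less where a joint would pass 70% of its speed; a pose out of reach is approached as far as the arm can. A call with a gripper value outside its range is refused whole. The fingers move at their own pace and stop on an object; "newtons" is the grip in N (left out, the last holds). Time passes only in rows, so rows that do not move let the fingers close. It gives the time, the measured TCP pose, the force, the opening and the grip force at its end, in the units of the state.
- bot.get_obs(): the state, without advancing time (a new reading comes with each control period).
- bot.read_camera(name): name is "scene" or "top"; returns a dict with "img" (480x640x3 uint8, red, green, blue), "K" (3x3 intrinsics, pixels), "eye" and "attitude" of the camera in the world. Camera axes: x right, y down, z forward; pixel columns grow to the right and rows downward; lengths in m; the calibration is good to about 2 mm. A picture is of the moment at which its call begins. There is no depth.
- bot.hand_in(): hands the job in; it is judged then, once.
The state is a dict: "t": time; "q": joint angles; "joint_vel": joint speeds; "joint_torque": joint torques, N m; "eef_pos": TCP position; "tool_rot": TCP orientation; "contact_force": force on the tool from outside, world axes, zero at the start; "torque": the same for the moment, N m; "gripper_width": opening from 0.0 (shut) to 1.0 (fully open); "grasp_force": force on a finger pad.
Only numpy, scipy, OpenCV 4.12 (cv2) and the standard library are available. Lean on these libraries where they do the work, as an engineer would, in place of code of your own. Each camera call takes 0.05 s, during which the arm holds its last target. There are 200 camera calls.

## Task

Bring the bowl's next panel round: with the fingertips push the red plunger of the banding wheel down, turn the wheel counter-clockwise (seen from above) to the very next hole, 60 degrees on, and let the plunger spring fully up into it so that the wheel is locked again. Grasp and lift nothing; the bowl rides round undisturbed on the wheel, and the jar, the bottle and the brush pot stay standing where they are.

Things in the scene. Friction and masses are not known exactly. Their poses are not given: they have to be found in the camera images.
- indexer: Fixed base of the banding wheel: blue foot 176 mm across, carrying an aluminium dividing ring 256 mm across (top 55 mm above the work surface) with six holes, one every 60 degrees, 112 mm from the axis. Origin on the wheel's axis at the work surface, z up; the base does not move. With the wheel at 0 the plunger lies on the base's -x side.
- wheel (a joint): Angle of the steel wheel about its upright axis, rad, growing counter-clockwise seen from above; 0 in the starting hole, 1.047 in the next hole. The wheel is a disc 196 mm across, top 73 mm above the work surface, with a dark arm 62 mm wide reaching out to 162 mm from the axis, flush with the disc; the plunger and a yellow lug stand on the arm. Light friction (about 0.12 N m; it stays where it is left). The pin has about 1 degree of play in a hole.
- wheel_centre (a point): Centre of the wheel's top face, on the axis, 73 mm above the work surface; its axes turn with the wheel (x points from the plunger to the axis).
- plunger (a joint): How far the plunger is pressed down, m: 0 fully up (pin locked in a hole), 0.014 fully down. A spring drives it up: about 4.5 N to start, 8.5 N fully down. Below about 0.009 the pin is in a hole and the wheel is locked; at 0.010 and more the pin is under the ring and the wheel turns. Let go between holes, the plunger stays down at about 0.0095, and it snaps up by itself when the wheel is pushed on to the next hole (it pulls in from about 2 degrees either side).
- cap_top (a point): Centre of the top of the plunger's flat red cap, 34 mm across and 10 mm thick, 140 mm from the wheel's axis; 100 mm above the work surface when up, 86 mm when fully down (then 3 mm clear of the arm). It moves with the plunger and the wheel. z up, x towards the wheel's axis.
- lug (a point): Middle of the top edge, on the face towards the cap, of the fixed yellow lug: an upright plate 44 mm long (radially), 8 mm thick, rising 37 mm above the arm to 110 mm above the work surface. Its face stands 27 mm from the cap's centre on the cap's counter-clockwise (leading) side: a finger on the cap can push the lug to turn the wheel counter-clockwise.
- bowl: White ceramic bowl, loose on the middle of the wheel: 124 mm across the rim, 50 mm high (with flowers on the rim 57 mm), foot 64 mm across; origin at the centre of its foot, z up. One rim flower is blue. About 0.25 kg.
- paint_jar: Blue paint jar with a black lid, 48 mm across, 60 mm high, origin at the centre of its foot, z up. Leave alone.
- oil_bottle: Brown glass bottle with a white cap, 54 mm across, 110 mm high, origin at the centre of its foot, z up. Leave alone.
- brush_pot: White pot 64 mm across, 75 mm high, with brushes standing in it up to 130 mm; origin at the centre of its foot, z up. Leave alone.
Not all that is in view belongs to the job. Leave any brown or orange look-alike of the bowl alone.

How it is judged:
By the outcome, as a careful person would: the job done as asked, in the order asked, and still so for the second after the job is handed in, with the robot touching nothing.
It also fails if it takes over 43 s, if anything falls off the work surface, if the arm or the gripper's body presses on something with over 40 N, if the wrist force passes 120 N, or if a joint passes its speed limit or range.

## Working session

There is one attempt and no reset: what is moved stays moved. The work goes in short steps, Python scripts to look and compute and a tool call to move; the robot and the scene stay as the last step left them, time stands still between calls to the robot, and variables do not carry over. Pictures are saved under pics/ and viewed, at most 10 in all, crops included, and the job is handed in when it is done.

Besides the shell and the picture viewer there is one more tool, called after "Request:" by a JSON object that holds its "method" and its "body", one argument or row to a line. jog_arm: Moves the arm, as the interface text tells. Its arguments: {"type":"object","properties":{"deltas":{"type":"array"},"newtons":{"type":"number"}},"required":["deltas"]}

```bash
mkdir -p pics; ls; python3 - <<'E'
from station import bot
import cv2,numpy as np
print(bot.tip_reach, bot.get_obs())
for n in("scene","top"):
    c=bot.read_camera(n); cv2.imwrite(f"pics/{n}0.png",c["img"][:,:,::-1]); print(n,c["K"],c["eye"],c["attitude"])
E
```

```text
pics
0.022 {'t': 0.0, 'q': array([ 1.05191152,  0.47780418,  0.02236468,  1.55644697, -0.01148325,
        1.10930737, -0.0830646 ]), 'joint_vel': array([ 1.64946134e-04, -2.15232846e-03,  2.65774826e-04,  9.14626213e-04,
        8.40687444e-05,  6.56175469e-04, -2.21846176e-03]), 'joint_torque': array([-1.10477216e-03, -5.96447682e+01,  1.60811450e+00, -2.81201899e+01,
        1.27167755e-02,  9.31271788e-03, -4.22104080e-06]), 'eef_pos': array([ 0.26929755, -0.61835205,  0.25232533]), 'tool_rot': array([-8.79176651e-04,  9.78976296e-01,  2.03971979e-01, -2.66505352e-04]), 'contact_force': array([-0.6054277 ,  0.48860515,  0.04786293]), 'torque': array([ 0.03560591, -0.02003942, -0.01250846]), 'grasp_force': 0.0, 'gripper_width': 1.0005660262024878}
scene [[462.01094278   0.         317.09585239]
 [  0.         462.01094278 245.74716654]
 [  0.           0.           1.        ]] [0.94865746 0.52598786 0.6671243 ] [-0.15334349  0.300561    0.85247984 -0.39928308]
top [[574.98290656   0.         317.67621021]
 [  0.         574.98290656 239.21962049]
 [  0.           0.           1.        ]] [0.25224813 0.02825446 1.20346435] [ 0.0762387  -0.66530321  0.73742881 -0.08807976]
```

View pics/scene0.png

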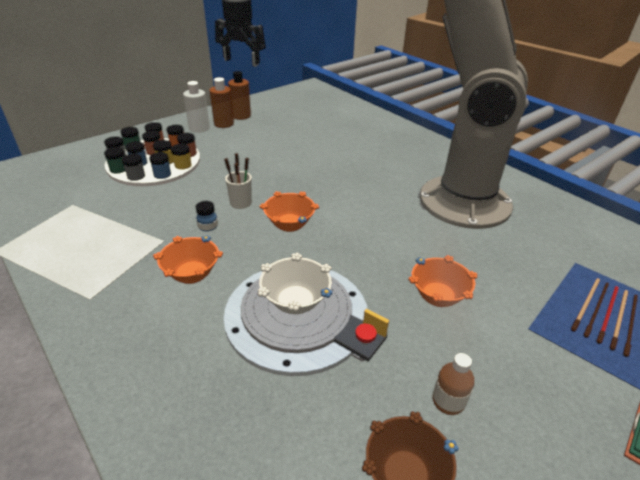

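View pics/top0.png

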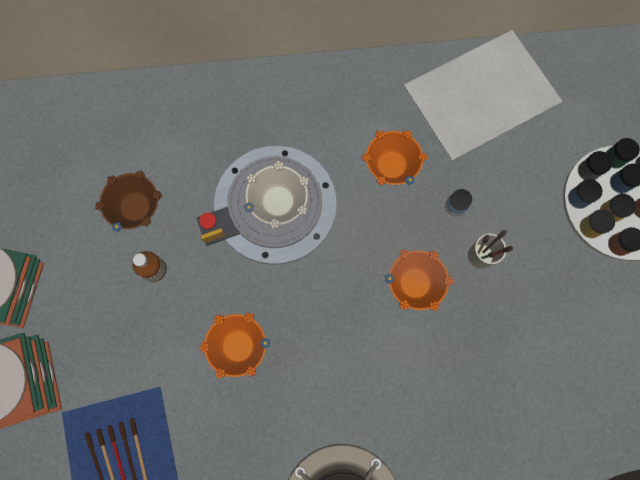

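Candidates for the red plunger cap: top (208,220) / scene (366,332). The only other red thing is the red brush at top (117,455), on the blue cloth, so it's ruled out. The white bowl sits at top (277,197). The orange and brown look-alikes at top (394,158), (418,280), (236,345) and (129,200) are to be left alone. The yellow lug is at top (211,236), on the robot side of the cap, which is the CCW side. Next I'll fit the pose and check it in a crop.

```bash
cat > h.py <<'E'
import numpy as np, cv2
from scipy.spatial.transform import Rotation as R
def rot(c): return R.from_quat(np.roll(c["attitude"],-1)).as_matrix()
def proj(c,P):
    p=(np.atleast_2d(P)-c["eye"])@rot(c); p=p@np.asarray(c["K"]).T; return p[:,:2]/p[:,2:]
def centroid(mask,uv,r):
    m=np.zeros_like(mask); u,v=map(int,uv); m[v-r:v+r+1,u-r:u+r+1]=1
    ys,xs=np.nonzero(mask*m); return np.array([xs.mean(),ys.mean()]) if len(xs) else None
def red(c):
    i=c["img"].astype(int); return ((i[...,0]>120)&(i[...,1]<70)&(i[...,2]<70)).astype(np.uint8)
def dark(c): return (c["img"].max(2)<95).astype(np.uint8)
def cap_at(ax,th,z=.1): return np.array([ax[0]+.14*np.cos(th),ax[1]+.14*np.sin(th),z])
E
python3 - <<'E'
from h import *
from station import bot
from scipy.optimize import least_squares
T=bot.read_camera("top");S=bot.read_camera("scene")
H={"t":[(285,153),(235,170),(325,185),(317,237),(265,255)],"s":[(287,363),(236,330),(238,290),(352,294)]}
obs=[]
for k,c in(("t",T),("s",S)):
    for h in H[k]:
        q=centroid(dark(c),h,5); print(k,h,q); 
        if q is not None: obs.append((c,"h",q))
    q=centroid(red(c),(208,220) if k=="t" else (366,332),14); print("cap",q); obs.append((c,"c",q))
def res(p,cs=None,full=False):
    r=[]
    for c,k,q in obs:
        sh=p[3:5] if c is S else p[5:7]
        if k=="c": P=proj(c,cap_at(p,p[2],.098))
        else:
            a=p[2]+np.arange(6)*np.pi/3
            P=proj(c,np.c_[p[0]+.112*np.cos(a),p[1]+.112*np.sin(a),np.full(6,.055)])
            P=P[[np.argmin(((P-q)**2).sum(1))]]
        r+=list((P-q)[0])
    return np.array(r)
# initial: intersect
def ray(c,uv,z):
    d=rot(c)@np.linalg.solve(c["K"],[*uv,1]);return c["eye"]+d*(z-c["eye"][2])/d[2]
cap=ray(T,(208,220),.1); ax=ray(T,(277,203),.06); print(cap,ax)
f=lambda p:res(np.r_[p,0,0,0,0])
s=least_squares(f,[ax[0],ax[1],np.arctan2(cap[1]-ax[1],cap[0]-ax[0])]);print(s.x,np.degrees(s.x[2]));print(f(s.x).round(1).reshape(-1,2).tolist())
print("cap",cap_at(s.x,s.x[2]),ray(T,obs[5][2],.1),ray(S,obs[-1][2],.1))
for n,p in dict(bottle=(139,260),orange=(236,345),brown=(129,200)).items(): print(n,ray(T,p,.1 if n=="bottle" else .05))
im=T["img"][:,:,::-1].copy()
big=cv2.resize(im[130:280,150:350],None,fx=3,fy=3,interpolation=cv2.INTER_CUBIC)
a=s.x[2]
t=np.array([-np.sin(a),np.cos(a),0]); lug=cap_at(s.x,a)+t*.027; lug[2]=.11
for P,col in((cap_at(s.x,a),(0,255,0)),(lug,(255,0,0)),([*s.x[:2],.073],(0,0,255))):
    u=(proj(T,P)[0]-[150,130])*3; cv2.circle(big,tuple(u.astype(int)),4,col,-1)
cv2.imwrite("pics/crop1.png",big)
E
```

```text
t (285, 153) [284.48148148 152.88888889]
t (235, 170) [234.39285714 170.17857143]
t (325, 185) [325.09677419 184.87096774]
t (317, 237) [316.22222222 236.03703704]
t (265, 255) [264.5483871  254.58064516]
cap [207.11904762 220.32857143]
s (287, 363) [286.22580645 362.58064516]
s (236, 330) [235.   329.84]
s (238, 290) None
s (352, 294) [351.88235294 293.41176471]
cap [365.53284672 331.66423358]
[0.57397819 0.20867449 0.1       ] [0.60758885 0.0707826  0.06      ]
[0.61011787 0.07564724 1.82604339] 104.62457916964983
[[-0.2, 0.2], [-0.1, 0.2], [-0.1, 0.0], [-0.0, -0.0], [0.2, 0.1], [-0.2, -0.3], [0.0, -0.1], [-0.1, -0.1], [-0.0, -0.1], [-0.2, 0.0]]
cap [0.57477004 0.21111137 0.1       ] [0.57348055 0.2104537  0.1       ] [0.57581522 0.21233938 0.1       ]
bottle [0.50681644 0.34739718 0.1       ]
orange [0.32744517 0.17706046 0.05      ]
brown [0.64870242 0.37858625 0.05      ]
```

View pics/crop1.png

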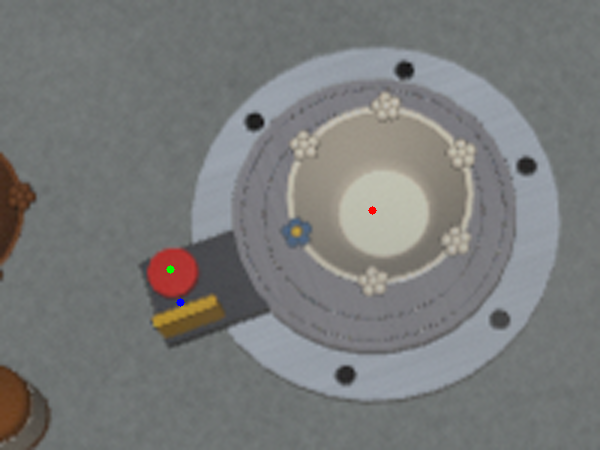

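The fit residual is under 0.3 px. The crop shows the green mark on the red cap, the blue mark on the lug's cap-side face and the red mark on the axis. The axis is at (0.610, 0.076) and the cap at 104.6°. I'll close the gripper and move above the cap.

Request:
{"method": "jog_arm", "body": {
  "deltas": [
    [0.008,0.02,0,0,0,-0.0078,0],
    [0.0137,0.038,0,0,0,-0.0078,0],
    [0.0137,0.038,0,0,0,-0.0078,0],
    [0.0137,0.038,0,0,0,-0.0078,0],
    [0.0137,0.038,0,0,0,-0.0078,0],
    [0.0137,0.038,0,0,0,-0.0078,0],
    [0.0137,0.038,0,0,0,-0.0078,0],
    [0.0137,0.038,0,0,0,-0.0078,0],
    [0.0137,0.038,0,0,0,-0.0078,0],
    [0.0137,0.038,0,0,0,-0.0078,0]
  ],
  "newtons": 30
}}

```text
t: 1.2
eef_pos: [0.4011, -0.2553, 0.2534]
tool_rot: [0.0, 0.986, 0.165, 0.0]
contact_force: [1.0, -0.2, -0.5]
gripper_width: 0.001
grasp_force: 0.0
```

Request:
{"method": "jog_arm", "body": {
  "deltas": [
    [0.0137,0.038,0,0,0,-0.0078,0],
    [0.0137,0.038,0,0,0,-0.0078,0],
    [0.0137,0.038,0,0,0,-0.0078,0],
    [0.0137,0.038,0,0,0,-0.0078,0],
    [0.0137,0.038,0,0,0,-0.0078,0],
    [0.0137,0.038,0,0,0,-0.0078,0],
    [0.0137,0.038,0,0,0,-0.0078,0],
    [0.0137,0.038,0,0,0,-0.0078,0],
    [0.0137,0.038,0,0,0,-0.0078,0],
    [0.0137,0.038,0,0,0,-0.0078,0]
  ]
}}

```text
t: 2.2
eef_pos: [0.5382, 0.1245, 0.2533]
tool_rot: [0.0, 0.992, 0.127, -0.0]
contact_force: [0.8, 0.0, -0.2]
gripper_width: 0.0
grasp_force: 0.0
```

Request:
{"method": "jog_arm", "body": {
  "deltas": [
    [0.0136,0.036,0,0,0,0,0],
    [0.0125,0.033,0,0,0,0,0],
    [0.0066,0.0166,-0.02,0,0,0,0],
    [0,0,-0.03,0,0,0,0],
    [0,0,-0.03,0,0,0,0],
    [0,0,-0.02,0,0,0,0],
    [0,0,-0.01,0,0,0,0],
    [0,0,0,0,0,0,0]
  ]
}}

```text
t: 3.0
eef_pos: [0.5698, 0.2083, 0.142]
tool_rot: [0.0, 0.992, 0.127, -0.001]
contact_force: [-0.3, -0.5, 0.5]
gripper_width: -0.001
grasp_force: 0.0
```

```bash
python3 - <<'E'
from h import *
from station import bot
o=bot.get_obs();print(o["eef_pos"],o["contact_force"])
S=bot.read_camera("scene")["img"][240:400,270:470,::-1];T=bot.read_camera("top")["img"][140:300,150:350,::-1]
cv2.imwrite("pics/c2.png",np.hstack([cv2.resize(S,None,fx=2,fy=2),cv2.resize(T,None,fx=2,fy=2)]))
E
```

```text
[0.56979943 0.20829353 0.14199869] [-0.27446094 -0.51943548  0.49423025]
```

View pics/c2.png

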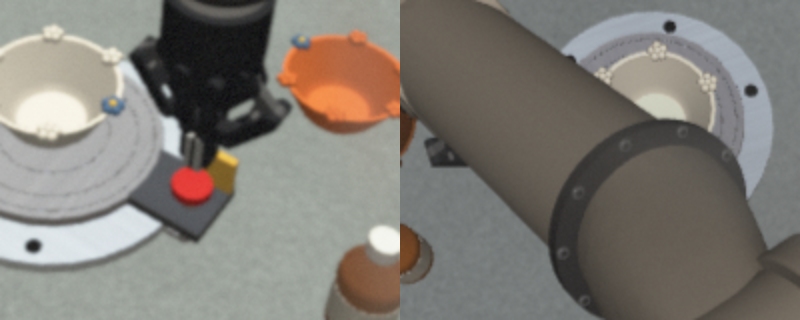

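The pads are centred above the cap, on the lug's near side. The knuckles clear the bowl, and I'll shift 6 mm outward for more margin. Then I'll press down, watching the force.

Request:
{"method": "jog_arm", "body": {
  "deltas": [
    [-0.0015,0.006,-0.008,0,0,0,0],
    [0,0,-0.01,0,0,0,0],
    [0,0,0,0,0,0,0]
  ]
}}

```text
t: 3.4
eef_pos: [0.5682, 0.2147, 0.1241]
tool_rot: [0.0, 0.992, 0.127, -0.001]
contact_force: [-0.8, -0.4, -0.2]
gripper_width: -0.002
grasp_force: 0.0
```

Request:
{"method": "jog_arm", "body": {
  "deltas": [
    [0,0,-0.004,0,0,0,0],
    [0,0,-0.004,0,0,0,0],
    [0,0,0,0,0,0,0]
  ]
}}

```text
t: 3.7
eef_pos: [0.5694, 0.215, 0.1175]
tool_rot: [-0.0, 0.992, 0.127, 0.0]
contact_force: [-0.5, -0.1, 4.9]
gripper_width: 0.003
grasp_force: 2.6
```

Request:
{"method": "jog_arm", "body": {
  "deltas": [
    [0,0,-0.003,0,0,0,0],
    [0,0,-0.002,0,0,0,0],
    [0,0,0,0,0,0,0]
  ]
}}

```text
t: 4.0
eef_pos: [0.5697, 0.2151, 0.113]
tool_rot: [-0.0, 0.992, 0.127, 0.001]
contact_force: [-0.9, 0.3, 5.8]
gripper_width: -0.002
grasp_force: 3.2
```

Request:
{"method": "jog_arm", "body": {
  "deltas": [
    [0,0,-0.002,0,0,0,0],
    [0,0,-0.001,0,0,0,0],
    [0,0,0,0,0,0,0]
  ]
}}

```text
t: 4.3
eef_pos: [0.5699, 0.2151, 0.1103]
tool_rot: [-0.0, 0.992, 0.127, 0.001]
contact_force: [-1.3, 0.5, 7.0]
gripper_width: 0.004
grasp_force: 3.6
```

Request:
{"method": "jog_arm", "body": {
  "deltas": [
    [0,0,-0.002,0,0,0,0],
    [0,0,0,0,0,0,0]
  ]
}}

```text
t: 4.5
eef_pos: [0.57, 0.2152, 0.1084]
tool_rot: [-0.0, 0.992, 0.127, 0.001]
contact_force: [-1.3, -0.2, 7.2]
gripper_width: -0.003
grasp_force: 3.8
```

Request:
{"method": "jog_arm", "body": {
  "deltas": [
    [0,0,-0.001,0,0,0,0],
    [0,0,0,0,0,0,0]
  ]
}}

```text
t: 4.7
eef_pos: [0.5703, 0.2153, 0.1079]
tool_rot: [-0.0, 0.992, 0.127, 0.002]
contact_force: [-0.8, -0.3, 8.9]
gripper_width: -0.002
grasp_force: 4.7
```

```bash
cat > arc.py <<'E'
# rows for turning: finger at radius r, tangential offset off (from cap line), from yaw th0 by dth in n rows
from h import *
from station import bot
import sys
o=bot.get_obs(); AX=np.array([.6101,.0756]); A0=1.826
d=o["eef_pos"][:2]-AX
print("t",o["t"],"z",o["eef_pos"][2].round(4),"F",o["contact_force"].round(1))
phi=np.arctan2(d[1],d[0]);rho=np.hypot(*d)
q=o["tool_rot"];yaw=2*np.arctan2(q[2],q[1])
print("finger phi-A0 deg",np.degrees(phi-A0).round(2),"rho",rho.round(4),"yaw-start",np.degrees(yaw-(A0-np.pi/2)).round(2))
dth,n=np.radians(float(sys.argv[1])),int(sys.argv[2])
a=phi+np.linspace(0,dth,n+1); rr=float(sys.argv[3]) if len(sys.argv)>3 else rho
r=np.linspace(rho,rr,n+1)
P=np.c_[r*np.cos(a),r*np.sin(a)]
print(np.diff(P,axis=0).round(4).tolist(),"rz",round(dth/n,4))
E
python3 arc.py 24 10 0.1465
```

```text
t 4.7 z 0.1079 F [-0.8 -0.3  8.9]
finger phi-A0 deg 1.26 rho 0.1452 yaw-start -0.04
[[-0.0059, -0.0017], [-0.0058, -0.0019], [-0.0057, -0.0022], [-0.0056, -0.0024], [-0.0055, -0.0026], [-0.0054, -0.0029], [-0.0053, -0.0031], [-0.0052, -0.0033], [-0.005, -0.0035], [-0.0049, -0.0037]] rz 0.0419
```

Request:
{"method": "jog_arm", "body": {
  "deltas": [
    [-0.003,-0.0008,0,0,0,0.01,0],
    [-0.003,-0.0009,0,0,0,0.02,0],
    [-0.0058,-0.0019,0,0,0,0.03,0],
    [-0.0057,-0.0022,0,0,0,0.035,0],
    [-0.0056,-0.0024,0,0,0,0.04,0],
    [-0.0055,-0.0026,0,0,0,0.04,0],
    [-0.0054,-0.0029,0,0,0,0.04,0],
    [-0.0053,-0.0031,0,0,0,0.04,0],
    [-0.0052,-0.0033,0,0,0,0.042,0],
    [-0.003,-0.002,0,0,0,0.02,0]
  ]
}}

```text
t: 5.7
eef_pos: [0.5233, 0.1929, 0.1079]
tool_rot: [-0.0, 0.959, 0.282, 0.002]
contact_force: [2.3, 0.5, 8.6]
gripper_width: -0.0
grasp_force: 4.0
```

```bash
python3 arc.py 22 10 0.1465;  python3 - <<'E'
from h import *
from station import bot
S=bot.read_camera("scene")["img"][230:390,220:470,::-1];T=bot.read_camera("top")["img"][140:300,150:300,::-1]
cv2.imwrite("pics/c3.png",np.hstack([cv2.resize(S,None,fx=2,fy=2),cv2.resize(T,None,fx=2,fy=2)]))
E
```

```text
t 5.7 z 0.1079 F [2.3 0.5 8.6]
finger phi-A0 deg 21.86 rho 0.1459 yaw-start 18.19
[[-0.0045, -0.0034], [-0.0043, -0.0035], [-0.0042, -0.0037], [-0.0041, -0.0039], [-0.0039, -0.004], [-0.0038, -0.0042], [-0.0036, -0.0043], [-0.0034, -0.0045], [-0.0033, -0.0046], [-0.0031, -0.0047]] rz 0.0384
```

View pics/c3.png

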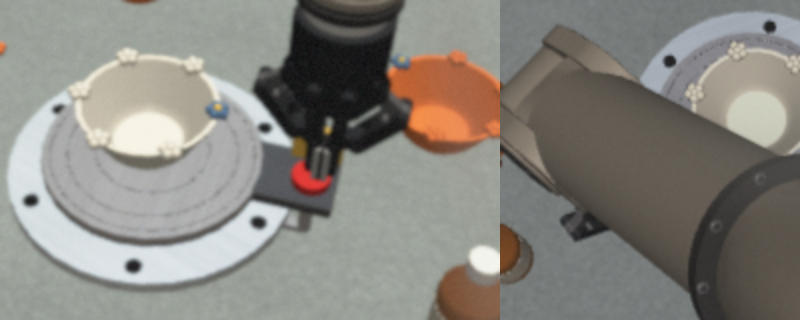

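The wheel turns with the cap held down, and the bowl's blue flower has moved round with it. I'll continue.

Request:
{"method": "jog_arm", "body": {
  "deltas": [
    [-0.0045,-0.0034,0,0,0,0.0384,0],
    [-0.0043,-0.0035,0,0,0,0.0384,0],
    [-0.0042,-0.0037,0,0,0,0.0384,0],
    [-0.0041,-0.0039,0,0,0,0.0384,0],
    [-0.0039,-0.004,0,0,0,0.0384,0],
    [-0.0038,-0.0042,0,0,0,0.0384,0],
    [-0.0036,-0.0043,0,0,0,0.0384,0],
    [-0.0034,-0.0045,0,0,0,0.0384,0],
    [-0.0033,-0.0046,0,0,0,0.0384,0],
    [-0.0031,-0.0047,0,0,0,0.0384,0]
  ]
}}

```text
t: 6.8
eef_pos: [0.4853, 0.1526, 0.1079]
tool_rot: [0.0, 0.888, 0.461, 0.002]
contact_force: [0.8, 1.0, 10.4]
gripper_width: 0.002
grasp_force: 4.6
```

```bash
python3 arc.py 17 8 0.146
```

```text
t 6.8 z 0.1079 F [ 0.8  1.  10.4]
finger phi-A0 deg 43.7 rho 0.1467 yaw-start 40.22
[[-0.0027, -0.0047], [-0.0025, -0.0048], [-0.0023, -0.0049], [-0.0022, -0.005], [-0.002, -0.0051], [-0.0018, -0.0051], [-0.0016, -0.0052], [-0.0014, -0.0052]] rz 0.0371
```

Request:
{"method": "jog_arm", "body": {
  "deltas": [
    [-0.0027,-0.0047,0,0,0,0.033,0],
    [-0.0025,-0.0048,0,0,0,0.033,0],
    [-0.0023,-0.0049,0,0,0,0.033,0],
    [-0.0022,-0.005,0,0,0,0.033,0],
    [-0.002,-0.0051,0,0,0,0.033,0],
    [-0.0018,-0.0051,0,0,0,0.033,0],
    [-0.0016,-0.0052,0,0,0,0.033,0],
    [-0.0009,-0.0035,0,0,0,0.025,0],
    [-0.0005,-0.0017,0,0,0,0.008,0],
    [0,0,0,0,0,0,0]
  ]
}}

```text
t: 7.8
eef_pos: [0.4678, 0.1127, 0.1078]
tool_rot: [0.0, 0.82, 0.573, 0.001]
contact_force: [-3.2, 0.4, 14.6]
gripper_width: 0.001
grasp_force: 7.1
```

```bash
python3 arc.py 5 4 0.145;  python3 - <<'E'
from h import *
from station import bot
c=bot.read_camera("scene");im=c["img"][:,:,::-1].copy()
AX=[.6101,.0756];A=1.826
def arm(th):  # outer arm corners, z=.073
    a=A+th;u=np.array([np.cos(a),np.sin(a)]);t=np.array([-u[1],u[0]])
    return [np.r_[AX+u*.162+s*t*.031,.073] for s in(-1,1)]+[np.r_[AX+u*.110+s*t*.031,.073] for s in(1,-1)]
big=cv2.resize(im[200:360,220:470],None,fx=3,fy=3)
for d,col in((54,(0,255,0)),(60,(255,0,255))):
    p=((proj(c,arm(np.radians(d)))-[220,200]+.5)*3).astype(int); cv2.polylines(big,[p],True,col,1)
cv2.imwrite("pics/c4.png",big)
E
```

```text
t 7.8 z 0.1078 F [-3.2  0.4 14.6]
finger phi-A0 deg 60.77 rho 0.147 yaw-start 55.29
[[-0.0003, -0.0032], [-0.0002, -0.0032], [-0.0001, -0.0032], [-0.0001, -0.0032]] rz 0.0218
```

View pics/c4.png

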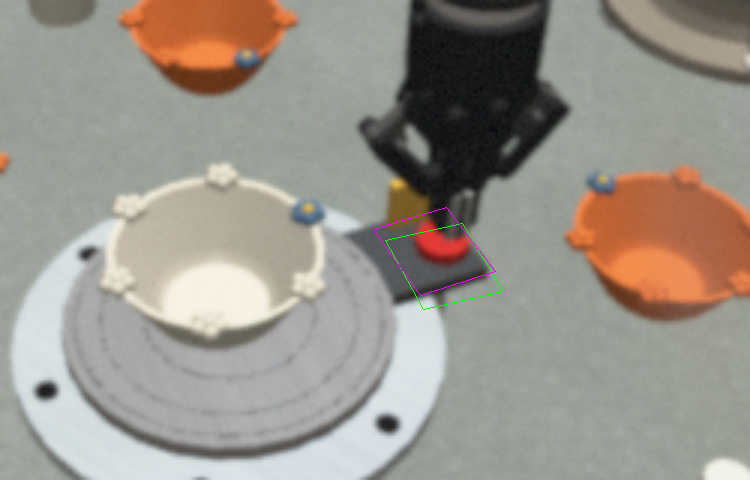

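```bash
cat > meas.py <<'E'
from h import *
from station import bot
AX=np.array([.6101,.0756]);A=1.826
def ray(c,uv,z):
    d=rot(c)@np.linalg.solve(c["K"],[*uv,1]);return c["eye"]+d*(z-c["eye"][2])/d[2]
def flower(im,c,z=.124):
    i=im.astype(int); m=((i[...,2]-i[...,0]>25)).astype(np.uint8)
    n,l,s,ce=cv2.connectedComponentsWithStats(m)
    out=[]
    for k in range(1,n):
        p=ray(c,ce[k],z)[:2]-AX; r=np.hypot(*p)
        if s[k,4]>8 and .045<r<.075: out.append((np.degrees(np.arctan2(p[1],p[0])).round(2),r.round(4),int(s[k,4]),ce[k].round(1)))
    return out
c=bot.read_camera("scene")
if __name__=="__main__":
    print(flower(cv2.imread("pics/scene0.png")[:,:,::-1],c),flower(c["img"],c))
    def box(th,lo,hi,t0,t1,z):
        a=A+th;u=np.array([np.cos(a),np.sin(a)]);t=np.array([-u[1],u[0]])
        return [np.r_[AX+u*r+t*s,z] for r,s in((lo,t0),(hi,t0),(hi,t1),(lo,t1))]
    def draw(im,o,th,col,capz):
        big=cv2.resize(im[o[1]:o[1]+90,o[0]:o[0]+100],None,fx=4,fy=4,interpolation=cv2.INTER_CUBIC)
        k=np.linspace(0,2*np.pi,30);cc=cap_at(AX,A+th,capz)
        for P in(box(th,.1,.162,-.031,.031,.073),box(th,.118,.162,.027,.035,.11),cc+.017*np.c_[np.cos(k),np.sin(k),0*k]):
            cv2.polylines(big,[((proj(c,P)-o+.5)*4).astype(int)],True,col,1)
        return big
    import sys
    im=c["img"][:,:,::-1].copy()
    cv2.imwrite(sys.argv[1],np.hstack([draw(im,(325,235),np.radians(float(sys.argv[2])),(0,255,0),float(sys.argv[4])),draw(im,(325,235),np.radians(float(sys.argv[3])),(255,0,255),float(sys.argv[4]))]))
E
python3 meas.py pics/c5.png 60 63 .086
```

```text
[(np.float64(116.38), np.float64(0.0558), 46, array([326. , 292.8]))] [(np.float64(175.15), np.float64(0.0554), 43, array([322.5, 270.6]))]
```

View pics/c5.png

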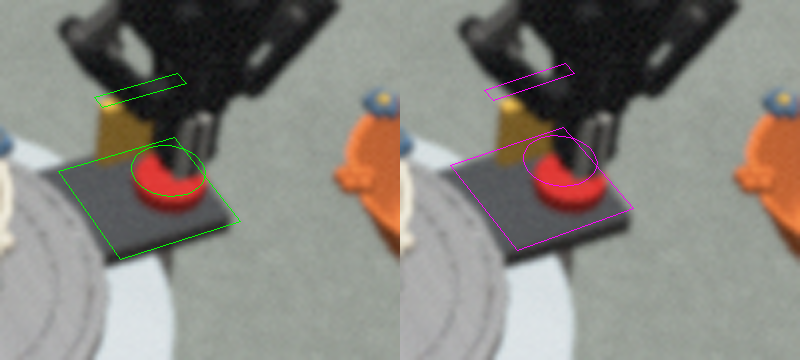

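The blue flower shows a turn of about 58.8°, and the arm edge sits about 1° short of the 60° overlay. The wheel is at or just short of the hole. I'll let the plunger up gently; if it stays down, I'll nudge the lug on.

Request:
{"method": "jog_arm", "body": {
  "deltas": [
    [0,0,0.002,0,0,0,0],
    [0,0,0.002,0,0,0,0],
    [0,0,0.002,0,0,0,0],
    [0,0,0.002,0,0,0,0],
    [0,0,0,0,0,0,0]
  ]
}}

```text
t: 8.4
eef_pos: [0.4678, 0.1125, 0.1153]
tool_rot: [0.0, 0.82, 0.573, 0.001]
contact_force: [0.2, 1.2, 5.2]
gripper_width: 0.001
grasp_force: 2.9
```

Request:
{"method": "jog_arm", "body": {
  "deltas": [
    [0,0,0.002,0,0,0,0],
    [0,0,0.002,0,0,0,0],
    [0,0,0.002,0,0,0,0],
    [0,0,0,0,0,0,0]
  ]
}}

```text
t: 8.8
eef_pos: [0.4677, 0.1121, 0.1209]
tool_rot: [0.0, 0.82, 0.573, 0.001]
contact_force: [1.0, -0.1, 3.9]
gripper_width: -0.002
grasp_force: 2.1
```

```bash
python3 arc.py 2 2; python3 meas.py pics/c6.png 58 60 .100
```

```text
t 8.8 z 0.1209 F [ 1.  -0.1  3.9]
finger phi-A0 deg 61.0 rho 0.147 yaw-start 55.26
[[-0.0006, -0.0025], [-0.0006, -0.0025]] rz 0.0175
[(np.float64(116.38), np.float64(0.0558), 46, array([326. , 292.8]))] [(np.float64(175.45), np.float64(0.0555), 43, array([322.5, 270.4]))]
```

View pics/c6.png

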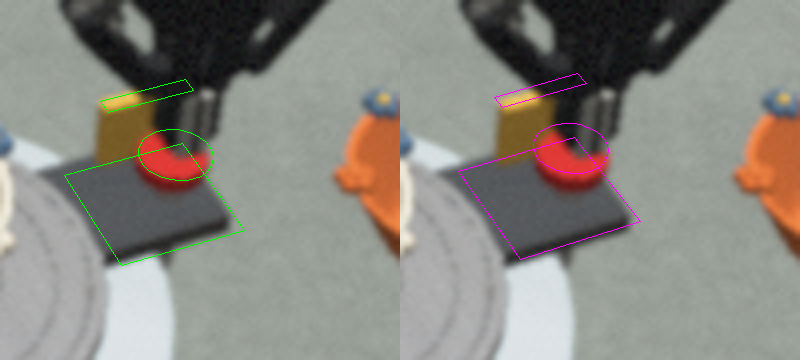

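The cap has followed the fingertips up to about 99 mm and still pushes with about 4 N, so the pin is in the hole. I'll lift straight up and clear.

Request:
{"method": "jog_arm", "body": {
  "deltas": [
    [0,0,0.003,0,0,0,0],
    [0,0,0.005,0,0,0,0],
    [0,0,0.015,0,0,0,0],
    [0,0,0.03,0,0,0,0],
    [0,0,0.04,0,0,0,0],
    [0,0,0.04,0,0,0,0],
    [0,-0.04,0.01,0,0,0,0],
    [0,-0.045,0,0,0,0,0],
    [0,-0.045,0,0,0,0,0],
    [0,-0.045,0,0,0,0,0]
  ]
}}

```text
t: 9.85
eef_pos: [0.4661, -0.0646, 0.2644]
tool_rot: [0.0, 0.82, 0.573, 0.0]
contact_force: [1.8, 0.4, 0.0]
gripper_width: -0.003
grasp_force: 0.0
```

Request:
{"method": "jog_arm", "body": {
  "deltas": [
    [0,-0.045,0,0,0,0,0],
    [0,-0.045,0,0,0,0,0],
    [0,-0.045,0,0,0,0,0],
    [0,-0.03,0,0,0,0,0],
    [0,0,0,0,0,0,0]
  ]
}}

```text
t: 10.35
eef_pos: [0.4654, -0.2331, 0.2636]
tool_rot: [0.0, 0.822, 0.57, -0.001]
contact_force: [0.0, -0.0, -0.4]
gripper_width: -0.002
grasp_force: 0.0
```

```bash
python3 - <<'E'
from meas import *
print(bot.get_obs()["contact_force"].round(1),flower(c["img"],c))
T=bot.read_camera("top")
for k in(c,T):
    i=red(k); th=A+np.pi/3
    for z in(.098,.089):
        u=proj(k,cap_at(AX,th,z))[0]; print(z,u.round(1),centroid(i,u,14))
cv2.imwrite("pics/t7.png",T["img"][:,:,::-1]);cv2.imwrite("pics/s7.png",c["img"][:,:,::-1])
E
```

```text
[ 0.7 -0.2 -1.2] [(np.float64(175.8), np.float64(0.0557), 45, array([322.5, 270.3]))]
0.098 [367.1 272.3] [367.08045977 273.37356322]
0.089 [366.7 275.9] [367.08045977 273.37356322]
0.098 [260.3 264. ] [259.44690265 263.88053097]
0.089 [260.7 264.9] [259.44690265 263.88053097]
```

View pics/s7.png

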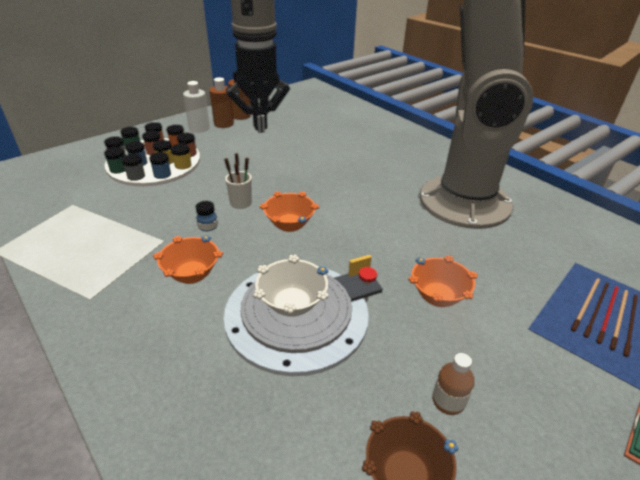

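The picture shows the cap at (367,273), about 1 px from where the fully-up cap in the next hole should appear; that gap fits the pin's play. The bowl is still centred with its flower at (322,270), and everything else stands where it was.

```bash
python3 -c "
from station import bot
print(bot.hand_in())"
```

```text
the job is handed in; nothing more can be done
None
```

The wheel is turned one hole counter-clockwise (about 59.4° by the camera, within the pin's play) and the plunger is back up and locked; the bowl rode round undisturbed, nothing else moved, and the job was handed in at about 10.5 s.

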